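Snap the rolling pin into its clip holder

ROBOT

A 6-joint arm with a two-finger parallel gripper is mounted at the origin on a cart in front of the work surface, level with it; the furniture and walls round the work are solid. World frame = base frame: x ahead of the robot, y to its left, z up, the work surface at z = 0. Lengths are in m, angles in degrees, forces in N, time in s.
With the tool pointing down it reaches from about 0.4 to 0.825 m from the base axis. Payload 7 kg.
Tool frame: the origin (TCP) lies at the very end of the fingers, on their centre line; the grasp point (between the pads) lies 19 mm behind it; z points along the fingers, y is the line along which they close (so a half turn about z gives the same grasp; the last joint's range is limited). The gripper opens to 88 mm and grips with 3 to 60 N. Pads are 19 mm wide; open, the fingers measure 130 mm over their backs; the gripper's body (78 mm by 193 mm) begins 47 mm behind the grasp point.
Start: joints at [83.085, 20.546, 0.682, 0, -70.136, -16.507], TCP at [0.268, 0.619, 0.227] pointing down, gripper open.
Joint ranges: [-176.03, 176.03], [-82.01, 121.73], [-58.28, 71.71], [-173.87, 95.51], [-174.79, -0.11], [-173.66, 173.66]. Speed limits (degrees/s): [136.94, 136.94, 172.46, 180, 180, 180].

INTERFACE

Orientations are given as [roll, pitch, yaw] about the fixed x, y, z axes, in that order (R = Rz(yaw) Ry(pitch) Rx(roll)).
In Python, from plant import get_state, imaging, r, finder gives the robot as it stands.
- The arm moves only by the shell command python3 -m handwheel 'ROWS' [FORCE]. ROWS is JSON, a list of rows, each a list of 5 numbers: the closure, from 0 (fully open) to 1 (shut), then the shift along the world's x, y, z in cm, then the turn about the world's z in degrees. A call has 1 to 8 rows; each row is the pose to reach, as a shift and turn from the pose commanded when the call began; what a row does not reach only later rows make up. A row lasts 1/8 s, in which the tool goes at most 62.5 mm and 10.7 degrees, less where a joint would pass 70% of its speed; a pose out of reach is approached as far as the arm can. A call with a gripper value outside its range is refused whole. The fingers move at their own pace and stop on an object; FORCE is the grip in N (left out, the last holds). Time passes only in rows, so rows that repeat a pose let the fingers close. It gives the time, the measured TCP pose, the force, the opening and the grip force at its end, in the units of the state.
- get_state(): the state, without advancing time (a new reading comes with each control period).
- imaging.capture(name): name is "scene" or "side" or "wrist"; returns (picture, depth): 420x560x3 uint8, red, green, blue; 420x560 float32, m along the optical axis (not along the pixel's ray), 0 where there is no reading.
- imaging.get_calibration(name): a dict with "fx", "fy", "cx", "cy" (pixels), "dist" ([k1, k2, p1, p2, k3] as OpenCV has them; the pictures are not rectified), "rvec" (rotation vector, rad) and "tvec" (3), from world to camera coordinates, as OpenCV has them; the wrist camera has in their place "hand_eye" (4x4, takes a point from camera to tool coordinates, whose origin is the TCP and whose axes are the flange's). Camera axes: x right, y down, z forward; pixel columns grow to the right and rows downward; lengths in m; the calibration is good to about 2 mm. A picture is of the moment at which its call begins: read the wrist's pose just before it. get_calibration takes no time and is no camera call.
- r.close_job(): hands the job in; it is judged then, once.
Trained networks look in the newest picture that a camera, given by its name, has taken for a name from the list of things; names that differ only in an ending like _2 or _b are one class to them, and where a whole thing is asked for, a point or a joint stands for the part that bears it (a point fixed in the world has none). Each returns a list of dicts, best first, with "p" (0 to 1); they miss things now and then, are a little off and sometimes report something else, mostly with a low value. They report only what shows in the picture. A call takes as long as a camera call. They do not tell look-alikes from the thing itself.
- finder.cut_out(camera, query): "region" (420x560 bool, what is visible of it) and "pixel" ([column, row] in pixels, amid what is visible of it).
The state is a dict: "time_s": time; "joints": joint angles; "qd": joint speeds; "joint_torque": joint torques, N m; "tcp_pos": TCP position; "eef_rot": TCP orientation; "contact_force": force on the tool from outside, world axes, zero at the start; "moment": the same for the moment, N m; "gripper_width": finger opening in m; "gripper_force": force on a finger pad.
Only numpy, scipy, OpenCV 4.12 (cv2) and the standard library are available. Lean on these libraries where they do the work, as an engineer would, in place of code of your own. Each camera call takes 0.05 s, during which the arm holds its last target. There are 200 camera calls.

TASK

Stow the small rolling pin in its holder: first press it straight down into both spring clips, with its end still well clear of the holder's end plate, until both clips have snapped round it and it sits on the seats. Then slide it along in the clips until its end rests against the end plate, and let go. Press and push gently, the holder must not be forced, and leave the other things where they are.

Things in the scene. Friction and masses are not known exactly. Their poses are not given: they have to be found in the camera images.
- pin: Small rolling pin lying on the worktop: a steel rod 20 mm thick, bare over its middle 190 mm, with a black hexagonal grip 25 mm long and 32 mm across flats on each end; 240 mm overall, about 0.3 kg. Origin at its centre on its axis, 16 mm above the worktop as it lies on its grips; x axis along the rod. Both ends are alike.
- holder: Clip holder on a white base, fixed to the worktop, 250 x 70 mm, 10 mm thick. Origin on the worktop midway between its two clips, x along it to its end plate (to the robot's left), z up. Its bar's height was set by hand and is NOT measured: the seated pin's axis lies 55 to 85 mm above the worktop, the same in both clips. Pressing or pushing the pin into it with more than 30 N harms it.
- end_stop (a point): Point on the inner face of the upright end plate (64 mm wide, 108 mm high), at x = 135 mm, y = 0, z = 10 mm of the holder. The pin rests against it when the pin's centre is at x = 15 mm. With the centre at x from -28 to +5 mm the pin's grips clear the clips and its end is well clear (10 mm or more) of the plate.
- clip_near (a point): Point on the base below the clip nearer the end plate (x = 55 mm, y = 0, z = 10 mm of the holder). Each clip is 18 mm long in x: two upright grey spring fingers at +y and -y, flared at the top to guide a rod up to 5 mm off centre, and a rigid shallow V seat. Finger tops stand 24 mm above the seated pin's axis. Between the clips 30 mm are free from that axis down to the bar.
- clip_far (a point): Point below the other clip (x = -55 mm). Pressed down, the pin meets the flares 18 to 20 mm above its seat; both clips together resist with about 10 to 25 N, the force drops sharply as the rod snaps past the lips in the last 8 mm, then rises steeply on the rigid V seats. Sliding the seated pin lengthwise takes 4 to 9 N.
- finger_far_left (a joint): Outward swing in rad of the +y spring finger of the clip farther from the end plate. 0 = closed with nothing in it, about 0.05 with the pin seated in the clip, at most about 0.16 while the pin squeezes past the lips.
- finger_far_right (a joint): Outward swing in rad of the -y spring finger of the clip farther from the end plate. 0 = closed with nothing in it, about 0.05 with the pin seated in the clip, at most about 0.16 while the pin squeezes past the lips.
- finger_near_left (a joint): Outward swing in rad of the +y spring finger of the clip nearer to the end plate. 0 = closed with nothing in it, about 0.05 with the pin seated in the clip, at most about 0.16 while the pin squeezes past the lips.
- finger_near_right (a joint): Outward swing in rad of the -y spring finger of the clip nearer to the end plate. 0 = closed with nothing in it, about 0.05 with the pin seated in the clip, at most about 0.16 while the pin squeezes past the lips.
- button_near (a joint): Travel in m of the small steel button in the seat of the clip nearer to the end plate: 0 = free, standing 4 mm proud; about 0.004 = pushed down by the fully seated pin. Its spring takes under 1 N.
- button_far (a joint): Travel in m of the small steel button in the seat of the clip farther from the end plate: 0 = free, standing 4 mm proud; about 0.004 = pushed down by the fully seated pin. Its spring takes under 1 N.
- ring_cutter_0: Bystander: steel ring cutter, 71 mm across, 36 mm high, open; origin at the centre of its underside.
- kitchen_timer: Bystander: white round kitchen timer, 68 mm across, 56 mm high; origin at the centre of its underside.
- masking_tape: Bystander: roll of tape lying flat, 82 mm across, 24 mm high; origin at the centre of its underside.
Not all that is in view belongs to the job. There is more than one size of the pin; the job needs the larger.

How it is judged:
By the outcome, as a careful person would: the job done as asked, in the order asked, and still so for the second after the job is handed in, with the robot touching nothing.
It also fails if it takes over 69 s, if anything falls off the work surface, if the arm or the gripper's body presses on something with over 40 N, if the wrist force passes 120 N, or if a joint passes its speed limit or range.

## Working session

There is one attempt and no reset: what is moved stays moved. The work goes in short steps, Python scripts to look and compute and a shell command to move; the robot and the scene stay as the last step left them, time stands still between calls to the robot, and variables do not carry over. Pictures are saved under pics/ and viewed, at most 10 in all, crops included, and the job is handed in when it is done.

```bash
mkdir -p pics && ls && cat > h.py <<'E'
import numpy as np, cv2, json
from plant import get_state, imaging, r, finder
from scipy.spatial.transform import Rotation as Ro
def cam(name, st=None):
    c=imaging.get_calibration(name)
    K=np.array([[c['fx'],0,c['cx']],[0,c['fy'],c['cy']],[0,0,1.]]); d=np.array(c['dist'],float)
    if 'rvec' in c:
        R=cv2.Rodrigues(np.array(c['rvec'],float))[0]; t=np.array(c['tvec'],float).ravel()
        T=np.eye(4); T[:3,:3]=R.T; T[:3,3]=-R.T@t
    else:
        W=np.eye(4); W[:3,:3]=Ro.from_euler('xyz',st['eef_rot'],degrees=True).as_matrix(); W[:3,3]=st['tcp_pos']
        T=W@np.array(c['hand_eye'])
    return K,d,T
def shoot(name):
    st=get_state(); p,z=imaging.capture(name)
    return p,z,cam(name,st)
def cloud(z,C):
    K,d,T=C; v,u=np.mgrid[:z.shape[0],:z.shape[1]]
    uv=np.stack([u.ravel(),v.ravel()],1).astype(np.float64)[:,None]
    n=cv2.undistortPoints(uv,K,d)[:,0]
    P=np.c_[n*z.ravel()[:,None],z.ravel()]
    X=P@T[:3,:3].T+T[:3,3]; X[z.ravel()<=0]=np.nan
    return X.reshape(*z.shape,3)
def save(p,f): cv2.imwrite('pics/'+f,p[:,:,::-1])
E
python3 - <<'E'
from h import *
print(get_state())
ims=[]
for n in ['scene','side','wrist']:
    p,z,C=shoot(n); X=cloud(z,C); np.savez('/tmp/'+n,p=p,z=z,X=X); 
    save(p,n+'0.png')
    for q in ['pin','holder','clip_near','clip_far']:
        for f in finder.cut_out(n,q):
            m=f['region']; print(n,q,round(f['p'],2),f['pixel'],m.sum(),np.nanmedian(X[m],0).round(3))
E
```

```text
pics
{'time_s': 0.0, 'joints': array([ 8.30843907e+01,  2.05931705e+01,  6.33725867e-01, -1.81397001e-02,
       -7.01368140e+01, -1.65070804e+01]), 'qd': array([-0.03280599, -0.11663421,  0.0537135 ,  0.00763008,  0.13126302,
        0.05653537]), 'joint_torque': array([-1.12793503e-03, -5.82697105e+01,  2.93045944e+01,  6.99684396e+00,
        6.78032055e-03, -1.68340212e-04]), 'tcp_pos': array([0.26816005, 0.61891302, 0.22560898]), 'eef_rot': array([ 1.79902863e+02, -1.10031757e-02, -2.34288582e+01]), 'contact_force': array([ 0.52090641,  0.389594  , -0.04003963]), 'moment': array([-0.02326302, -0.02198332,  0.00394163]), 'gripper_force': 0.0, 'gripper_width': 0.08780062172022746}
scene pin 0.86 [261.8, 245.7] 1008 [0.436 0.005 0.022]
scene pin 0.81 [315.3, 286.1] 485 [ 0.487 -0.164  0.015]
scene holder 0.96 [293.9, 208.4] 2384 [0.575 0.09  0.026]
scene clip_near 0.62 [298.9, 208.0] 2291 [0.579 0.089 0.025]
scene clip_far 0.72 [301.8, 205.4] 2380 [0.58  0.09  0.026]
side pin 0.92 [254.6, 228.5] 683 [0.436 0.004 0.024]
side pin 0.57 [289.0, 273.8] 386 [ 0.489 -0.169  0.017]
side holder 0.78 [298.1, 202.5] 1801 [0.582 0.088 0.026]
side clip_near 0.66 [304.2, 202.6] 1786 [0.584 0.088 0.026]
side clip_far 0.83 [299.9, 202.0] 1857 [0.585 0.088 0.025]
```

```bash
python3 - <<'E'
import numpy as np,cv2
a=[cv2.resize(np.load(f'/tmp/{n}.npz')['p'][120:330,180:420,::-1],(400*1,350),interpolation=cv2.INTER_CUBIC) for n in['scene','side']]
cv2.imwrite('pics/both.png',np.hstack(a))
E
```

```text
(no output)
```

View pics/scene0.png

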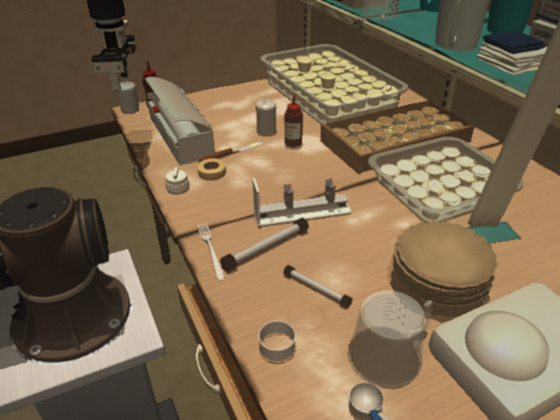

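View pics/both.png

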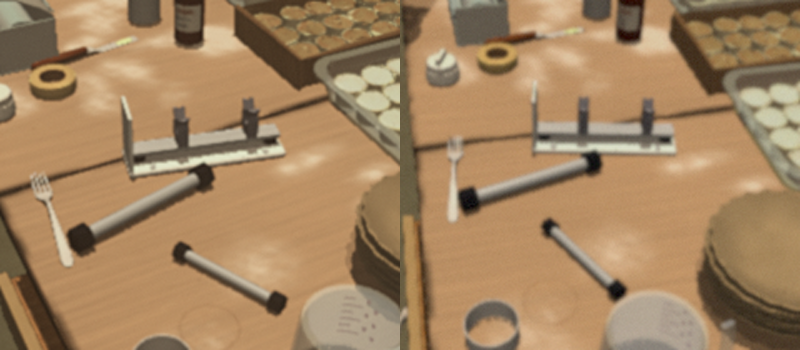

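The two candidates are the pin at (262,246) and a look-alike at (315,286). The first looks larger, and I'll check that with measured lengths and widths plus the crop above. The holder is at about (300,208), with its end plate at its left end (257,200).

```bash
python3 - <<'E'
from h import *
for n in ['scene','side']:
    p,z,C=shoot(n); X=cloud(z,C)
    for q in ['pin','holder']:
        for f in finder.cut_out(n,q):
            P=X[f['region']]; P=P[~np.isnan(P).any(1)]
            k=P[:,2]>(0.004); P=P[k]
            (cx,cy),(a,b),ang=cv2.minAreaRect(P[:,:2].astype(np.float32)*1000)
            m=np.median(P,0); c=np.cov(P[:,:2].T); w,v=np.linalg.eigh(c); e=v[:,1]
            s=(P[:,:2]-m[:2])@e
            print(n,q,round(f['p'],2),np.round([cx,cy,a,b,ang],1),'axis',np.degrees(np.arctan2(e[1],e[0])).round(1),'len',np.ptp(np.percentile(s,[1,99])).round(3),'zmax',np.percentile(P[:,2],[50,90,99]).round(3))
E
```

```text
scene pin 0.9 [460.   12.5 264.7  55.8  17.3] axis -166.9 len 0.241 zmax [0.022 0.029 0.033]
scene pin 0.75 [ 488.1 -160.3   23.2  165.9   26.9] axis 116.6 len 0.164 zmax [0.015 0.02  0.023]
scene holder 0.84 [584.3  82.6  79.2 250.   71.9] axis 166.6 len 0.241 zmax [0.028 0.072 0.106]
scene holder 0.59 [553.8  97.5  25.5  15.3  62.9] axis 175.3 len 0.018 zmax [0.062 0.081 0.083]
side pin 0.7 [ 487.2 -161.1   22.7  166.2   25.8] axis 115.9 len 0.163 zmax [0.017 0.021 0.024]
side pin 0.65 [444.7   8.9 237.   33.7  12.3] axis -167.5 len 0.233 zmax [0.024 0.031 0.034]
side holder 0.76 [583.3  76.4  82.1 244.6  76.5] axis 167.4 len 0.239 zmax [0.028 0.071 0.107]
side holder 0.66 [549.5  92.8  13.3  15.4  87.4] axis 166.2 len 0.015 zmax [0.065 0.085 0.088]
```

The larger pin is at (0.445, 0.009): 240 mm long, lying at about 12.5°. The other measures 165 mm, so it is the look-alike. The holder lies at about 167° around (0.584, 0.08).

```bash
python3 -m handwheel '[[0,5,-6,4,9],[0,10,-12,8,18],[0,14,-18,9,27],[0,17,-24,9,36],[0,19,-30,9,36],[0,20,-36,9,36],[0,20,-42,9,36],[0,20,-48,9,36]]' 60; python3 -m handwheel '[[0,0,-5,0,0],[0,0,-9,0,0],[0,0,-9,0,0],[0,0,-9,0,0]]'
python3 - <<'E'
from h import *
print(np.array(imaging.get_calibration('wrist')['hand_eye']).round(3)); st=get_state(); print(st['tcp_pos'],st['eef_rot'],st['joints'])
p,z,C=shoot('wrist'); X=cloud(z,C); np.savez('/tmp/wrist',p=p,z=z,X=X); save(p,'wrist1.png')
for q in ['pin','holder','clip_near','clip_far']:
    for f in finder.cut_out('wrist',q):
            m=f['region']; print(q,round(f['p'],2),f['pixel'],m.sum(),np.nanmedian(X[m],0).round(3))
E
```

```text
time_s: 2.05
tcp_pos: [0.4648, 0.1895, 0.3163]
eef_rot: [-180.0, -0.0, 12.6]
contact_force: [1.5, -0.5, -0.2]
gripper_width: 0.0877
gripper_force: 0.0
time_s: 2.55
tcp_pos: [0.4647, 0.1016, 0.3164]
eef_rot: [-180.0, -0.0, 12.5]
contact_force: [-0.2, 0.1, 0.2]
gripper_width: 0.0877
gripper_force: 0.0
[[-0.    -0.957 -0.291  0.078]
 [ 1.    -0.     0.    -0.   ]
 [-0.    -0.291  0.957 -0.157]
 [ 0.     0.     0.     1.   ]]
[0.46473436 0.1015671  0.31635366] [-1.79979955e+02 -3.25700820e-02  1.25390435e+01] [ 3.61013250e+01 -1.55070061e+00 -1.47384770e+01 -5.50031470e-03
 -7.67743560e+01  6.64389808e+01]
pin 0.88 [341.4, 181.4] 3079 [0.46  0.017 0.024]
pin 0.62 [464.9, 188.1] 1359 [ 0.489 -0.158  0.016]
pin 0.52 [302.4, 97.2] 196 [0.55  0.096 0.079]
holder 0.59 [294.9, 79.8] 10046 [0.573 0.104 0.03 ]
clip_near 0.68 [297.1, 80.3] 10211 [0.572 0.103 0.03 ]
clip_far 0.61 [297.2, 80.3] 10191 [0.573 0.103 0.03 ]
```

View pics/wrist1.png

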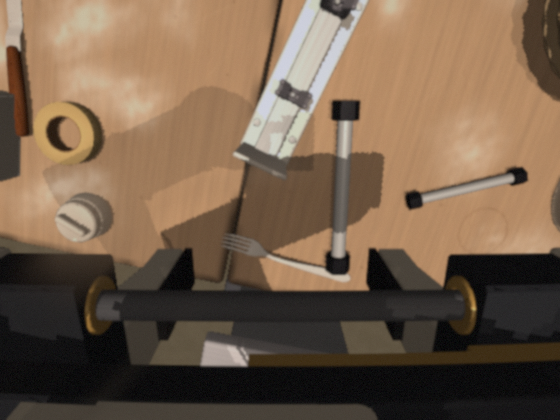

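The wrist view shows the large pin from (345,108) to (338,262), with the fork handle close to its lower end. The holder runs from its plate at (262,160) up to a clip at (295,93), and the far clip at (338,5) is cut off at the edge. I'll measure the pin here, then shift to see the whole holder.

```bash
cat >> h.py <<'E'
def axisfit(P,zlo=0.012):
    P=P[~np.isnan(P).any(1)]; P=P[(P[:,2]>zlo)]
    vx,vy,x0,y0=cv2.fitLine(P[:,:2].astype(np.float32),cv2.DIST_HUBER,0,0.01,0.001).ravel()
    e=np.array([vx,vy]); o=np.array([x0,y0]); s=(P[:,:2]-o)@e; t=(P[:,:2]-o)@np.array([-vy,vx])
    k=abs(t)<0.02; lo,hi=np.percentile(s[k],[0.5,99.5])
    return o+e*(lo+hi)/2, np.degrees(np.arctan2(vy,vx)), hi-lo, P
E
python3 - <<'E'
from h import *
D=np.load('/tmp/wrist.npz');
f=finder.cut_out('wrist','pin')[0]; c,a,L,P=axisfit(D['X'][f['region']]); print(c,a,L,np.percentile(P[:,2],[50,95]))
E
python3 -m handwheel '[[0,4,-1,0,-10],[0,8,-2,0,-20],[0,8,-2,0,-26],[0,8,-2,0,-26],[0,8,-2,0,-26]]'
python3 - <<'E'
from h import *
print(get_state()['tcp_pos'])
p,z,C=shoot('wrist'); X=cloud(z,C); np.savez('/tmp/wrist2',p=p,z=z,X=X); save(p,'wrist2.png')
for q in ['pin','holder']:
    for f in finder.cut_out('wrist',q):
            m=f['region']; print(q,round(f['p'],2),f['pixel'],m.sum(),axisfit(X[m])[:3] if q=='pin' else np.nanmedian(X[m],0))
E
```

```text
[0.44684417 0.01408684] 12.359664 0.236668932351133 [0.02388229 0.03107166]
time_s: 3.48
tcp_pos: [0.5444, 0.0818, 0.3162]
eef_rot: [-180.0, -0.0, -13.2]
contact_force: [-0.3, -0.3, -0.1]
gripper_width: 0.0878
gripper_force: 0.0
[0.5444169  0.08179739 0.31620252]
pin 0.9 [335.9, 198.3] 2419 (array([0.45206911, 0.01511831]), np.float32(11.508459), np.float64(0.2273820904914176))
pin 0.74 [462.9, 161.7] 1627 (array([ 0.48935512, -0.15695123]), np.float32(-63.50796), np.float64(0.16543170710627392))
holder 0.55 [259.4, 132.4] 11262 [0.58671261 0.09836135 0.03014873]
```

View pics/wrist2.png

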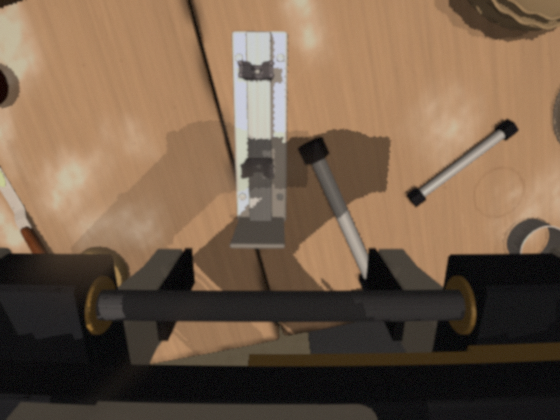

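The whole holder is now in view: far clip (258,71), near clip (258,167), plate (258,235). The pin is to its right.

```bash
python3 - <<'E'
from h import *
D=np.load('/tmp/wrist2.npz'); X=D['X'];p=D['p']
# table check
t=X[280:300,:, :]; 
reg=X[20:252,215:310].reshape(-1,3); px=np.stack(np.mgrid[20:252,215:310],-1).reshape(-1,2)
print('table z',np.nanmedian(X[100:200,100:200,2]))
z=reg[:,2]
b=(z>0.006)&(z<0.016)
rect=cv2.minAreaRect((reg[b,:2]*1000).astype(np.float32)); print('base rect',rect,b.sum())
print('hist',np.histogram(z[z>0.016]*1000,np.arange(16,130,4)))
e=np.array([-np.cos(np.radians(13.)),np.sin(np.radians(13.))]); n=np.array([-e[1],e[0]])
hi=(z>0.04)&(z<0.125)
s=(reg[:,:2]@e); t=(reg[:,:2]@n)
for lo in np.arange(s[z>0.006].min(),s[z>0.006].max(),0.01):
    k=(s>=lo)&(s<lo+0.01)&(z>0.006)
    kb=k&(z<0.016)
    if k.sum(): print(round(lo+0.005,3),k.sum(),'zmax',np.percentile(z[k],[50,90,98]).round(3),'t base',np.percentile(t[kb],[1,99]).round(3) if kb.sum()>5 else None,'t hi',np.percentile(t[k&(z>.045)],[2,50,98]).round(3) if (k&(z>.045)).sum()>3 else None)
E
```

```text
table z -0.001234414379537141
base rect ((587.0034790039062, 83.43585205078125), (98.90570831298828, 246.8876190185547), 76.78340148925781) 4808
hist (array([  55,   60,   71, 3275,  559,   66,   78,  101,  230,  154,   60,
         64,   74,  131,  213,  203,  362,  167,   73,   62,   67,   80,
        269,    6,    0,    0,    0,    0]), array([ 16,  20,  24,  28,  32,  36,  40,  44,  48,  52,  56,  60,  64,
        68,  72,  76,  80,  84,  88,  92,  96, 100, 104, 108, 112, 116,
       120, 124, 128]))
-0.672 378 zmax [0.009 0.031 0.032] t base [-0.261 -0.194] t hi None
-0.662 474 zmax [0.01  0.032 0.032] t base [-0.261 -0.194] t hi None
-0.652 474 zmax [0.011 0.032 0.033] t base [-0.262 -0.194] t hi None
-0.642 385 zmax [0.029 0.032 0.032] t base [-0.262 -0.194] t hi None
-0.632 420 zmax [0.051 0.083 0.085] t base [-0.261 -0.194] t hi [-0.245 -0.23  -0.209]
-0.622 546 zmax [0.052 0.083 0.085] t base [-0.262 -0.194] t hi [-0.245 -0.229 -0.209]
-0.612 463 zmax [0.029 0.033 0.078] t base [-0.262 -0.195] t hi [-0.244 -0.219 -0.211]
-0.602 442 zmax [0.029 0.032 0.032] t base [-0.261 -0
[... 543 characters left out ...]
-0.262 -0.195] t hi [-0.246 -0.231 -0.211]
-0.512 425 zmax [0.052 0.083 0.085] t base [-0.262 -0.181] t hi [-0.246 -0.231 -0.211]
-0.502 192 zmax [0.009 0.032 0.032] t base [-0.263 -0.195] t hi None
-0.492 304 zmax [0.028 0.032 0.033] t base [-0.261 -0.195] t hi None
-0.482 356 zmax [0.01  0.032 0.033] t base [-0.262 -0.195] t hi None
-0.472 343 zmax [0.01  0.032 0.032] t base [-0.262 -0.195] t hi None
-0.462 333 zmax [0.011 0.032 0.033] t base [-0.263 -0.195] t hi None
-0.452 330 zmax [0.01  0.032 0.032] t base [-0.263 -0.195] t hi None
-0.442 321 zmax [0.01  0.032 0.032] t base [-0.262 -0.197] t hi None
-0.432 1526 zmax [0.074 0.106 0.107] t base [-0.262 -0.197] t hi [-0.259 -0.229 -0.2  ]
```

```bash
python3 - <<'E'
from h import *
D=np.load('/tmp/wrist2.npz'); X=D['X']
reg=X[20:252,215:310].reshape(-1,3); z=reg[:,2]
for A in [13,13.5]:
    e=np.array([-np.cos(np.radians(A)),np.sin(np.radians(A))]); n=np.array([-e[1],e[0]])
    s=(reg[:,:2]@e); t=(reg[:,:2]@n)
    top=(z>0.079)&(z<0.09)
    for nm,k in [('far',top&(s<-0.57)),('near',top&(s>-.57)&(s<-.48)),('plate',(z>0.1)),('base',(z>.008)&(z<.012)&(t>-.265)&(t<-.19))]:
        print(A,nm,k.sum(),'s',np.percentile(s[k],[1,50,99]).round(4),'t',np.percentile(t[k],[1,99]).round(4),'z',np.percentile(z[k],[50,98]).round(4))
    for lo in (-.66,-.6,-.54,-.48): 
        k=(z>.026)&(z<.036)&(s>lo)&(s<lo+.05); print('bar',lo,np.percentile(t[k],[1,99]).round(4),np.median(z[k]))
E
```

```text
13 far 252 s [-0.6341 -0.6251 -0.616 ] t [-0.2462 -0.2081] z [0.0828 0.0862]
13 near 193 s [-0.5239 -0.5149 -0.5067] t [-0.2469 -0.2102] z [0.0827 0.0862]
13 plate 355 s [-0.4353 -0.4335 -0.4293] t [-0.2593 -0.1991] z [0.106  0.1078]
13 base 3510 s [-0.6729 -0.5594 -0.4353] t [-0.2612 -0.1954] z [0.009  0.0108]
bar -0.66 [-0.2422 -0.2123] 0.030936248828227708
bar -0.6 [-0.2424 -0.213 ] 0.030976797218664476
bar -0.54 [-0.2428 -0.1649] 0.03108841304625598
bar -0.48 [-0.2552 -0.2012] 0.031165785444923266
13.5 far 252 s [-0.632  -0.6231 -0.6141] t [-0.2516 -0.2135] z [0.0828 0.0862]
13.5 near 193 s [-0.5218 -0.5129 -0.5048] t [-0.2513 -0.2147] z [0.0827 0.0862]
13.5 plate 355 s [-0.4333 -0.4315 -0.4273] t [-0.263  -0.2029] z [0.106  0.1078]
13.5 base 3416 s [-0.6707 -0.5563 -0.4339] t [-0.2645 -0.2007] z [0.009  0.0108]
bar -0.66 [-0.2479 -0.218 ] 0.030957520581668008
bar -0.6 [-0.2473 -0.2181] 0.030971522099941584
bar -0.54 [-0.2468 -0.1695] 0.03109422501929926
bar -0.48 [-0.2589 -0.205 ] 0.031171771449887475
```

```bash
python3 - <<'E'
from h import *
D=np.load('/tmp/wrist.npz'); X=D['X']
for u,v in [(228,240),(250,250),(300,265),(345,277),(390,278)]: 
    q=X[v,u]; d=q[:2]-[.4321,.0109]; a=np.radians(12.4); print((u,v),q.round(3),'along',round(d@[np.cos(a),np.sin(a)],3),'perp',round(d@[-np.sin(a),np.cos(a)],3))
for n in ['scene','side']:
    p,z,C=shoot(n); X=cloud(z,C); np.savez('/tmp/'+n,p=p,z=z,X=X)
# refine pin from grips: midpoints in wrist view1
D=np.load('/tmp/wrist.npz'); X=D['X']; p=D['p']
for (r0,r1,c0,c1) in [(98,122,328,362),(248,276,322,354)]:
    m=(p[r0:r1,c0:c1].max(2)<60); P=X[r0:r1,c0:c1][m]; P=P[P[:,2]>.02]; print(len(P),np.nanmedian(P,0).round(4))
E
```

```text
(228, 240) [0.335 0.152 0.   ] along -0.065 perp 0.158
(250, 250) [0.327 0.117 0.002] along -0.08 perp 0.126
(300, 265) [0.324 0.04  0.011] along -0.1 perp 0.052
(345, 277) [ 0.314 -0.033  0.001] along -0.125 perp -0.018
(390, 278) [0.484 0.059 0.346] along 0.061 perp 0.036
438 [0.5506 0.0373 0.0298]
329 [ 0.3437 -0.0089  0.0299]
```

The fork is clear. The gripper body would overlap the holder's end plate if I gripped at mid-length, so I'll grip 15 mm nearer the robot-side end, at (0.432, 0.011).

```bash
python3 -m handwheel '[[0,-4,-3,-3,9],[0,-8,-6,-8,18],[0,-11.2,-7.1,-13,25.7],[0,-11.2,-7.1,-18,25.7],[0,-11.2,-7.1,-22,25.7],[0,-11.2,-7.1,-25,25.7],[0,-11.2,-7.1,-26,25.7],[0,-11.2,-7.1,-26,25.7]]'
python3 - <<'E'
from h import *
p,z,C=shoot('wrist'); save(p,'w3.png'); X=cloud(z,C)
for f in finder.cut_out('wrist','pin')[:1]:
    P=X[f['region']]; print(f['p'],f['pixel'],axisfit(P)[:3])
E
```

```text
time_s: 4.72
tcp_pos: [0.4328, 0.0105, 0.0563]
eef_rot: [180.0, 0.0, 12.3]
contact_force: [0.2, 0.5, -0.1]
gripper_width: 0.0878
gripper_force: 0.0
0.79 [482.3, 221.5] (array([ 0.47089704, -0.11893087]), np.float32(-64.73452), np.float64(0.07975329566988372))
```

View pics/w3.png

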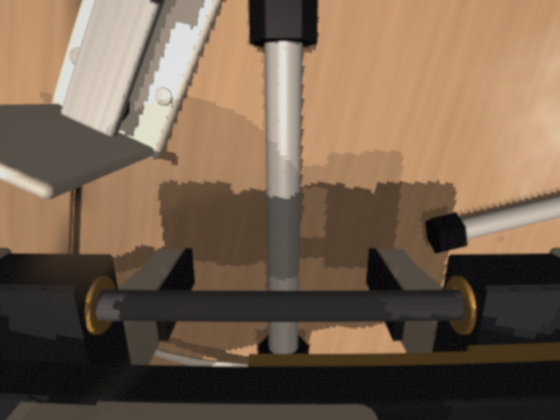

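The pin (column 283) is centred between the fingers, and the plate (0–155, 105–195) stays clear of the gripper body (rows 250 and below). I'll descend and grip.

```bash
python3 -m handwheel '[[0,0,0,-2.5,0],[0,0,0,-4,0],[0,0,0,-5,0],[0,0,0,-5.2,0],[0,0,0,-5.2,0]]' 60; python3 -m handwheel '[[1,0,0,0,0],[1,0,0,0,0],[1,0,0,0,0],[1,0,0,0,0],[1,0,0,0,0],[1,0,0,0,0]]' 60
```

```text
time_s: 5.45
tcp_pos: [0.4331, 0.0107, 0.0046]
eef_rot: [-180.0, -0.0, 12.3]
contact_force: [0.0, -0.5, -0.0]
gripper_width: 0.0876
gripper_force: 0.0
time_s: 6.2
tcp_pos: [0.4326, 0.0105, 0.0041]
eef_rot: [180.0, 0.0, 12.3]
contact_force: [-0.1, 0.2, 0.1]
gripper_width: 0.033
gripper_force: 0.0
```

```bash
python3 -m handwheel '[[1,0,0,0,0],[1,0,0,0,0],[1,0,0,0,0],[1,0,0,0,0]]'; python3 -m handwheel '[[1,0,0,1,0],[1,0,0,4,0],[1,0,0,8,0],[1,0,0,13,0],[1,0,0,13,0],[1,0,0,13,0]]'
```

```text
time_s: 6.7
tcp_pos: [0.4326, 0.0104, 0.0041]
eef_rot: [180.0, 0.0, 12.3]
contact_force: [0.4, -1.5, 1.0]
gripper_width: 0.0186
gripper_force: 60.0
time_s: 7.45
tcp_pos: [0.4318, 0.0104, 0.1338]
eef_rot: [-180.0, 0.0, 12.3]
contact_force: [-1.2, -0.4, -4.2]
gripper_width: 0.0185
gripper_force: 60.0
```

```bash
python3 -m handwheel '[[1,5,2,1,-8],[1,10,4,1,-16],[1,15,6.5,1,-24],[1,17.5,8.3,1,-25.6],[1,17.5,8.3,0,-25.6],[1,17.5,8.3,0,-25.6],[1,17.5,8.3,0,-25.6]]'
python3 - <<'E'
from h import *
st=get_state(); print(st['tcp_pos'],st['eef_rot'],st['contact_force'],st['moment'])
p,z,C=shoot('wrist'); X=cloud(z,C); np.savez('/tmp/w4',p=p,z=z,X=X); save(p,'w4.png')
ps,zs,Cs=shoot('scene'); np.savez('/tmp/s4',p=ps,z=zs,X=cloud(zs,Cs))
pd,zd,Cd=shoot('side'); np.savez('/tmp/d4',p=pd,z=zd,X=cloud(zd,Cd))
a=cv2.resize(ps[150:260,220:380],(400,275)); b=cv2.resize(pd[150:260,220:380],(400,275)); save(np.vstack([np.hstack([a,b]),np.hstack([cv2.resize(p,(400,300)),np.zeros((300,400,3),np.uint8)])]),'m4.png')
E
```

```text
time_s: 8.32
tcp_pos: [0.6066, 0.0928, 0.1335]
eef_rot: [179.9, 0.1, -13.3]
contact_force: [-0.6, 0.6, -2.7]
gripper_width: 0.0183
gripper_force: 60.0
[0.6065891  0.09284467 0.13353439] [ 1.79939617e+02  7.83534062e-02 -1.33262896e+01] [-0.62995518  0.5853148  -2.74396098] [-0.00088063 -0.02955024  0.03101378]
```

View pics/m4.png

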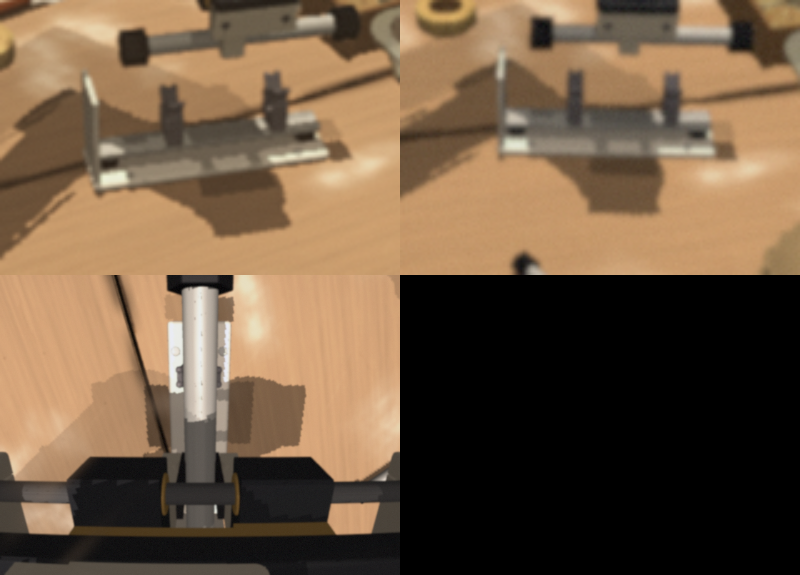

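The pin is level above the holder, aligned in all three views. In the wrist view, the far clip's fingers show on both sides of the rod at about (180,377) and (221,377) in the mosaic. Next I'll measure the lateral offset and the pin's position along the holder.

```bash
python3 - <<'E'
from h import *
A=np.radians(166.7); O=np.array([.6067,.0937]); Rm=np.array([[np.cos(A),np.sin(A)],[-np.sin(A),np.cos(A)]])
def hf(P): return np.c_[(P[:,:2]-O)@Rm.T,P[:,2]]
for n in ['w4','s4','d4']:
    X=np.load(f'/tmp/{n}.npz')['X'].reshape(-1,3); H=hf(X); H=H[~np.isnan(H).any(1)]
    k=(abs(H[:,1])<.03)&(H[:,2]>.115)&(H[:,2]<.18)&(abs(H[:,0])<.17)
    Q=H[k]; print(n,'pin x range',np.percentile(Q[:,0],[.5,99.5]).round(4),len(Q))
    for lo,hi in [(-.13,-.115),(-.105,-.07),(-.07,-.035),(.03,.065),(.065,.1)]:
        q=Q[(Q[:,0]>lo)&(Q[:,0]<hi)]
        if len(q)>20: print('  pin',lo,hi,len(q),'y',np.percentile(q[:,1],[2,98]).round(4),'ztop',np.percentile(q[:,2],[50,97]).round(4))
    for x in (-.055,.055):
        q=H[(abs(H[:,0]-x)<.009)&(abs(H[:,1])<.03)&(H[:,2]>.05)&(H[:,2]<.095)]
        if len(q)>10: print('  clip',x,len(q),'y',np.percentile(q[:,1],[2,98]).round(4),'z98',np.percentile(q[:,2],98).round(4))
    k=(H[:,2]>.06)&(H[:,2]<.112)&(abs(H[:,1])<.03)&(H[:,0]>.11)&(H[:,0]<.16); print('  plate x',np.percentile(H[k,0],[2,50,98]).round(4) if k.sum()>9 else None)
E
```

```text
w4 pin x range [-0.114   0.0366] 18333
  pin -0.13 -0.115 29 y [-0.0171  0.0186] ztop [0.1461 0.1486]
  pin -0.105 -0.07 4741 y [-0.0086  0.0099] ztop [0.152 0.154]
  pin -0.07 -0.035 3902 y [-0.0086  0.0099] ztop [0.1524 0.1543]
  pin 0.03 0.065 515 y [-0.0087  0.0101] ztop [0.1523 0.1546]
  clip -0.055 458 y [-0.0186  0.018 ] z98 0.0857
  plate x None
s4 pin x range [-0.1346  0.1049] 830
  pin -0.13 -0.115 82 y [-0.0079  0.0188] ztop [0.1536 0.1622]
  pin -0.105 -0.07 108 y [-0.0033  0.0119] ztop [0.1494 0.1554]
  pin -0.07 -0.035 45 y [0.0065 0.0135] ztop [0.1437 0.1483]
  pin 0.03 0.065 114 y [-0.0015  0.013 ] ztop [0.15   0.1565]
  pin 0.065 0.1 170 y [-0.0063  0.0197] ztop [0.1524 0.1623]
  clip -0.055 143 y [-0.0177  0.0197] z98 0.0848
  clip 0.055 141 y [-0.016   0.0194] z98 0.0853
  plate x [0.1344 0.139  0.1399]
d4 pin x range [-0.1326  0.1044] 661
  pin -0.13 -0.115 66 y [-0.005   0.0195] ztop [0.1543 0.164 ]
  pin -0.105 -0.07 101 y [-0.0054  0.0117] ztop [0.1522 0.1575]
  pin -0.07 -0.035 73 y [-0.0028  0.0127] ztop [0.1492 0.157 ]
  pin 0.03 0.065 92 y [-0.0039  0.0124] ztop [0.1523 0.1583]
  pin 0.065 0.1 143 y [-0.0064  0.0191] ztop [0.1539 0.165 ]
  clip -0.055 114 y [-0.0157  0.0197] z98 0.0871
  clip 0.055 106 y [-0.0182  0.019 ] z98 0.0869
  plate x [0.1349 0.1365 0.1407]
```

```bash
python3 -m handwheel '[[1,0,0,-2,0],[1,0,0,-4,0],[1,0,0,-5.5,0],[1,0,0,-5.9,0],[1,0,0,-5.9,0],[1,0,0,-5.9,0]]' | grep -E 'tcp|force'; for i in 1; do python3 -m handwheel '[[1,0,0,-0.15,0],[1,0,0,-0.3,0],[1,0,0,-0.3,0]]' | grep -E 'tcp|force'; done
```

```text
tcp_pos: [0.6082, 0.0937, 0.076]
contact_force: [-0.5, 0.1, -3.3]
gripper_force: 60.0
tcp_pos: [0.6076, 0.0934, 0.0721]
contact_force: [-0.0, -0.4, -3.5]
gripper_force: 60.0
```

```bash
python3 -m handwheel '[[1,0,0,-0.15,0],[1,0,0,-0.3,0],[1,0,0,-0.3,0]]' | grep -E 'tcp|force'; python3 -m handwheel '[[1,0,0,-0.1,0],[1,0,0,-0.2,0],[1,0,0,-0.2,0]]' | grep -E 'tcp|force'
```

```text
tcp_pos: [0.6079, 0.0937, 0.0693]
contact_force: [-0.5, 2.0, -2.1]
gripper_force: 60.0
tcp_pos: [0.6084, 0.0936, 0.0683]
contact_force: [-0.8, -0.5, 5.3]
gripper_force: 60.0
```

```bash
python3 -m handwheel '[[1,0,0,-0.1,0],[1,0,0,-0.2,0],[1,0,0,-0.2,0]]' | grep -E 'tcp|_force'; python3 -m handwheel '[[1,0,0,-0.1,0],[1,0,0,-0.2,0],[1,0,0,-0.2,0]]' | grep -E 'tcp|_force'
```

```text
tcp_pos: [0.609, 0.0937, 0.0671]
contact_force: [-1.8, -0.3, 10.3]
gripper_force: 60.0
tcp_pos: [0.6097, 0.0938, 0.0659]
contact_force: [-2.3, -0.1, 14.0]
gripper_force: 60.0
```

```bash
python3 -m handwheel '[[1,0,0,-0.1,0],[1,0,0,-0.2,0],[1,0,0,-0.2,0]]' | grep -E 'tcp|_force|rot'; python3 -m handwheel '[[1,0,0,-0.1,0],[1,0,0,-0.1,0]]' | grep -E 'tcp|_force|rot'
```

```text
tcp_pos: [0.6094, 0.0936, 0.0624]
eef_rot: [-179.9, -0.2, -13.3]
contact_force: [3.3, -1.1, 3.9]
gripper_force: 60.0
tcp_pos: [0.607, 0.0933, 0.0593]
eef_rot: [180.0, 0.1, -13.4]
contact_force: [2.1, 0.2, -3.9]
gripper_force: 60.0
```

```bash
python3 -m handwheel '[[1,0,0,-0.1,0],[1,0,0,-0.2,0],[1,0,0,-0.2,0]]' | grep -E 'tcp|_force|rot'; python3 -m handwheel '[[1,0,0,-0.1,0],[1,0,0,-0.2,0],[1,0,0,-0.2,0]]' | grep -E 'tcp|_force|rot'
```

```text
tcp_pos: [0.6068, 0.0934, 0.0573]
eef_rot: [180.0, 0.1, -13.3]
contact_force: [-0.3, 0.0, -5.4]
gripper_force: 60.0
tcp_pos: [0.6077, 0.0934, 0.0558]
eef_rot: [180.0, 0.0, -13.3]
contact_force: [1.4, 1.0, -5.5]
gripper_force: 60.0
```

```bash
python3 -m handwheel '[[1,0,0,-0.1,0],[1,0,0,-0.2,0],[1,0,0,-0.2,0]]' | grep -E 'tcp|_force|rot'; python3 -m handwheel '[[1,0,0,-0.1,0],[1,0,0,-0.1,0]]' | grep -E 'tcp|_force|rot'
```

```text
tcp_pos: [0.6078, 0.0935, 0.054]
eef_rot: [-180.0, -0.0, -13.3]
contact_force: [1.2, 0.8, -5.2]
gripper_force: 60.0
tcp_pos: [0.6078, 0.0935, 0.0531]
eef_rot: [-180.0, -0.0, -13.3]
contact_force: [1.6, -0.1, -3.1]
gripper_force: 60.0
```

```bash
python3 -m handwheel '[[1,0,0,-0.1,0],[1,0,0,-0.1,0]]' | grep -E 'tcp|_force|rot'; python3 -m handwheel '[[1,0,0,-0.1,0],[1,0,0,-0.1,0]]' | grep -E 'tcp|_force|rot'
```

```text
tcp_pos: [0.6077, 0.0935, 0.052]
eef_rot: [-180.0, -0.0, -13.3]
contact_force: [1.4, -0.2, -3.8]
gripper_force: 60.0
tcp_pos: [0.6076, 0.0935, 0.051]
eef_rot: [180.0, 0.0, -13.3]
contact_force: [1.7, 1.2, -4.8]
gripper_force: 60.0
```

```bash
python3 -m handwheel '[[1,0,0,-0.1,0],[1,0,0,-0.1,0]]' | grep -E 'tcp|_force|rot'
python3 - <<'E'
from h import *
A=np.radians(166.7); O=np.array([.6067,.0937]); Rm=np.array([[np.cos(A),np.sin(A)],[-np.sin(A),np.cos(A)]])
I=[]
for n in ['wrist','side']:
    p,z,C=shoot(n); X=cloud(z,C).reshape(-1,3); H=np.c_[(X[:,:2]-O)@Rm.T,X[:,2]]; H=H[~np.isnan(H).any(1)]
    for lo,hi in [(-.105,-.07),(-.07,-.035),(.03,.065),(.065,.1)]:
        q=H[(H[:,0]>lo)&(H[:,0]<hi)&(abs(H[:,1])<.006)&(H[:,2]>.04)&(H[:,2]<.1)]
        if len(q)>20: print(n,lo,len(q),'ztop',np.percentile(q[:,2],[50,90]).round(4))
    I.append(p)
save(np.hstack([cv2.resize(I[0],(400,300)),cv2.resize(I[1][150:240,225:345],(400,300),interpolation=cv2.INTER_CUBIC)]),'m5.png')
E
```

```text
tcp_pos: [0.6077, 0.0936, 0.0505]
eef_rot: [-180.0, -0.0, -13.3]
contact_force: [-0.2, 0.7, 1.2]
gripper_force: 60.0
wrist -0.105 3077 ztop [0.0702 0.0712]
wrist -0.07 2511 ztop [0.0703 0.0713]
wrist 0.03 246 ztop [0.0703 0.0712]
side -0.105 38 ztop [0.072  0.0737]
side 0.065 32 ztop [0.078  0.0815]
```

View pics/m5.png

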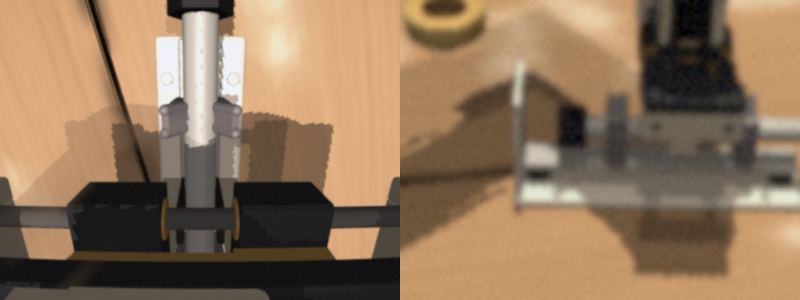

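The rod sits level between the fingers of the far clip (wrist view) and the near clip (side view), and its end is well short of the plate. The force has just begun to rise, so I'll press on a little onto the seats.

```bash
python3 -m handwheel '[[1,0,0,-0.1,0],[1,0,0,-0.1,0]]' | grep -E 'tcp|_force|rot'; python3 -m handwheel '[[1,0,0,-0.05,0],[1,0,0,-0.05,0]]' | grep -E 'tcp|_force|rot'
```

```text
tcp_pos: [0.6078, 0.0937, 0.0502]
eef_rot: [-180.0, -0.0, -13.3]
contact_force: [-3.8, 2.4, 8.7]
gripper_force: 60.0
tcp_pos: [0.6078, 0.0937, 0.0502]
eef_rot: [-180.0, -0.1, -13.3]
contact_force: [-5.8, 2.7, 12.1]
gripper_force: 60.0
```

Seated: about 15 N net and no further descent. Now I'll ease the press and slide along the holder's +x, which is (-0.973, 0.230).

```bash
python3 -m handwheel '[[1,0,0,0.1,0],[1,0,0,0.15,0],[1,0,0,0.15,0]]' | grep -E 'tcp|_force|rot'; python3 -m handwheel '[[1,-0.29,0.07,0,0],[1,-0.58,0.14,0,0],[1,-0.88,0.21,0,0],[1,-0.88,0.21,0,0]]' | grep -E 'tcp|_force|rot'
```

```text
tcp_pos: [0.6078, 0.0936, 0.0503]
eef_rot: [-180.0, -0.0, -13.3]
contact_force: [-2.1, 3.0, 3.4]
gripper_force: 60.0
tcp_pos: [0.6002, 0.0956, 0.0504]
eef_rot: [-179.9, -0.1, -13.3]
contact_force: [5.1, -1.0, -1.6]
gripper_force: 60.0
```

```bash
python3 -m handwheel '[[1,-0.29,0.07,0,0],[1,-0.58,0.14,0,0],[1,-0.88,0.21,0,0],[1,-1.17,0.28,0,0],[1,-1.46,0.345,0,0],[1,-1.46,0.345,0,0]]' | grep -E 'tcp|_force|rot'; python3 -m handwheel '[[1,-0.1,0.02,0,0],[1,-0.2,0.05,0,0],[1,-0.2,0.05,0,0]]' | grep -E 'tcp|_force|rot'
python3 - <<'E'
from h import *
A=np.radians(166.7); O=np.array([.6067,.0937]); Rm=np.array([[np.cos(A),np.sin(A)],[-np.sin(A),np.cos(A)]])
st=get_state(); print('tcp x',(Rm@(st['tcp_pos'][:2]-O)).round(4))
for n in ['scene','side']:
    p,z,C=shoot(n); X=cloud(z,C).reshape(-1,3); H=np.c_[(X[:,:2]-O)@Rm.T,X[:,2]]; H=H[~np.isnan(H).any(1)]
    q=H[(abs(H[:,1])<.025)&(H[:,2]>.055)&(H[:,2]<.1)&(H[:,0]<.134)]; print(n,np.percentile(q[:,0],[.2,.5,1]).round(4))
E
```

```text
tcp_pos: [0.5854, 0.0991, 0.0503]
eef_rot: [-180.0, -0.1, -13.3]
contact_force: [6.7, 0.7, -1.6]
gripper_force: 60.0
tcp_pos: [0.5837, 0.0996, 0.0503]
eef_rot: [-180.0, -0.1, -13.3]
contact_force: [5.9, -0.9, -2.0]
gripper_force: 60.0
tcp x [ 0.0238 -0.0004]
scene [-0.5443 -0.543  -0.2457]
side [-0.2425 -0.2413 -0.2393]
```

```bash
python3 -m handwheel '[[1,-0.1,0.02,0,0],[1,-0.29,0.07,0,0],[1,-0.29,0.07,0,0]]' | grep -E 'tcp|contact'; for k in 1; do python3 -m handwheel '[[1,-0.1,0.02,0,0],[1,-0.1,0.02,0,0]]' | grep -E 'tcp|contact'; done
```

```text
tcp_pos: [0.5806, 0.1003, 0.0504]
contact_force: [5.2, -0.5, -2.1]
tcp_pos: [0.5798, 0.1005, 0.0503]
contact_force: [7.3, -0.2, -2.2]
```

```bash
python3 -m handwheel '[[1,-0.1,0.02,0,0],[1,-0.1,0.02,0,0]]' | grep -E 'tcp|contact'; python3 -m handwheel '[[1,-0.1,0.02,0,0],[1,-0.1,0.02,0,0]]' | grep -E 'tcp|contact'
```

```text
tcp_pos: [0.5792, 0.1007, 0.0504]
contact_force: [8.5, -1.6, -4.2]
tcp_pos: [0.5792, 0.1007, 0.0504]
contact_force: [12.1, -4.5, -8.0]
```

```bash
python3 -m handwheel '[[1,-0.1,0.02,-0.03,0],[1,-0.1,0.02,-0.03,0]]' | grep -E 'tcp|contact'; python3 - <<'E'
from h import *
p,z,C=shoot('side'); q,_,_=shoot('scene')
save(np.hstack([cv2.resize(i[150:240,225:345],(400,300),interpolation=cv2.INTER_CUBIC) for i in (p,q)]),'m6.png')
E
```

```text
tcp_pos: [0.5792, 0.1008, 0.0504]
contact_force: [16.6, -6.7, -9.1]
```

View pics/m6.png

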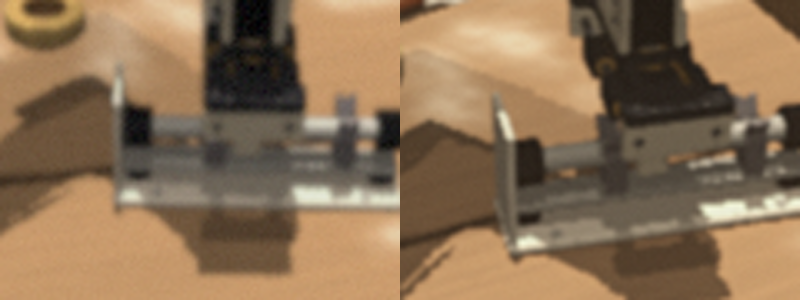

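The left grip is against the end plate in both views (side about (135,140), scene about (525,160)), and the push rose to about 18 N with no motion. I'll ease the push and release.

```bash
python3 -m handwheel '[[1,0.15,-0.035,0,0],[1,0.3,-0.07,0,0],[1,0.3,-0.07,0,0]]' | grep -E 'tcp|contact'; python3 -m handwheel '[[0.6,0,0,0,0],[0.6,0,0,0,0],[0.6,0,0,0,0],[0.6,0,0,0,0]]' 20
```

```text
tcp_pos: [0.5792, 0.1006, 0.0503]
contact_force: [3.9, 0.7, 2.2]
time_s: 18.9
tcp_pos: [0.5779, 0.1002, 0.0496]
eef_rot: [180.0, 0.0, -13.3]
contact_force: [-0.1, -0.3, 1.1]
gripper_width: 0.0344
gripper_force: 0.0
```

```bash
python3 -m handwheel '[[0.5,0,0,0.5,0],[0.5,0,0,2,0],[0.5,0,0,5,0],[0.5,0,0,10,0],[0.5,2,0,15,0],[0.5,4,0,20,0],[0.5,4,0,20,0],[0.5,4,0,20,0]]'
python3 - <<'E'
from h import *
A=np.radians(166.7); O=np.array([.6067,.0937]); Rm=np.array([[np.cos(A),np.sin(A)],[-np.sin(A),np.cos(A)]])
I=[]
for n in ['wrist','side','scene']:
    p,z,C=shoot(n); X=cloud(z,C).reshape(-1,3); H=np.c_[(X[:,:2]-O)@Rm.T,X[:,2]]; H=H[~np.isnan(H).any(1)]; I.append(p)
    q=H[(abs(H[:,1])<.025)&(H[:,2]>.055)&(H[:,2]<.1)&(abs(H[:,0])<.15)]; print(n,np.percentile(q[:,0],[.5,1,99]).round(4))
    for lo,hi in [(-.09,-.066),(-.04,.04),(.068,.095)]:
        q=H[(H[:,0]>lo)&(H[:,0]<hi)&(abs(H[:,1])<.006)&(H[:,2]>.045)&(H[:,2]<.1)]
        if len(q)>20: print('  ',lo,len(q),'ztop',np.percentile(q[:,2],[50,90]).round(4))
save(np.hstack([cv2.resize(I[0],(400,300)),cv2.resize(I[2][150:240,230:350],(400,300),interpolation=cv2.INTER_CUBIC)]),'m7.png')
E
```

```text
time_s: 19.9
tcp_pos: [0.6179, 0.1002, 0.2504]
eef_rot: [-180.0, -0.0, -13.3]
contact_force: [-0.4, 0.9, -0.8]
gripper_width: 0.0438
gripper_force: 0.0
wrist [-0.1045 -0.1041  0.1352]
   -0.09 323 ztop [0.071  0.0774]
   -0.04 877 ztop [0.0704 0.0715]
   0.068 257 ztop [0.0702 0.0712]
side [-0.103  -0.1029  0.135 ]
   -0.09 26 ztop [0.0741 0.0789]
   -0.04 75 ztop [0.0718 0.0742]
   0.068 26 ztop [0.0718 0.0736]
scene [-0.105  -0.1038  0.1397]
   -0.09 24 ztop [0.0735 0.078 ]
   -0.04 99 ztop [0.0698 0.0718]
   0.068 40 ztop [0.0695 0.0727]
```

View pics/m7.png

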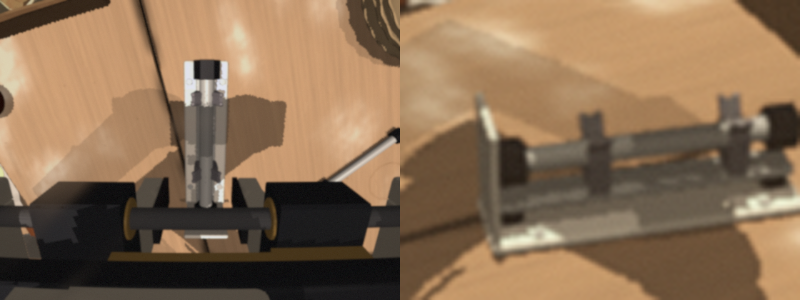

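The pin is level in both clips with its left grip against the plate. Its far end is at -104 mm, which puts the centre at about 15 mm, and the gripper is clear of everything.

```bash
python3 -c "
from plant import r
print(r.close_job())"
```

```text
the job is handed in; nothing more can be done
None
```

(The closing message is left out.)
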